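# Lock the bottle-top dispenser's pump down for storage

## Task

This dispenser bottle is going into the store, so lock its pump down: push the blue-winged pump head down to its stop against the spring, feeling for the angle at which it will go all the way, and turn it clockwise (seen from above) as far as it goes, so that it stays down in its notch when you let go. Leave the bottle standing where it is and do not disturb the glassware, bottles and tin around it.

Things in the scene. Friction and masses are not known exactly. Their poses are not given: they have to be found in the camera images.
- dispenser: amber bottle with a plain paper label, 86 mm in diameter, 0.7 to 1.2 kg, standing loose on the worktop; origin: centre of its underside, z up. On its axis, from below: white valve block (top at 128 mm) whose thin discharge tube runs 88 mm out along the bottle's -y; ribbed blue lock collar, 62 mm in diameter (128 to 168 mm); steel plunger rod; pump head
- head_grip (a point): middle of the blue wing on the pump head, on the bottle's axis, 215.5 mm above the worktop with the head up. The wing is a bar 46 mm long (point x), 14 mm thick (point y), 24 mm high, on a white disc 51 mm in diameter whose top is 12 mm below this point: fingers pinching the wing from above can push on the disc. Up, the head turns freely either way with light friction and stays as left
- plunger (a joint): how far the pump head is pushed down (m): 0 = up, as found; 0.0245 = its hard stop. The spring pushes back with 3.5 N at the top, 6.3 N at 0.008 and 12 N at the stop. Locked in its notch the head stays at about 0.019; hung only on the lip, not locked, at about 0.0215
- collar_top (a point): centre of the collar's top, 168 mm above the worktop. Inside, unseen: three lugs on the head, 120 degrees apart, meet a ring at plunger 0.008 and go no farther unless they stand over its three keyways (120 degrees apart, about 16 degrees of play). The collar was screwed on by hand, so their angle is not known: turn the head under light pressure, or try angle by angle, until it goes on down
- collar_mid (a point): point on the axis inside the collar, 145 mm above the worktop, level with the lock. Past the keyways and held down near its stop, the head turns clockwise only (from above), 59 degrees from the keyway's middle to an end wall. Deeper than plunger 0.022 the lugs pass under a lip, which is behind them after 50 degrees; let go there, they rise 5 mm into the notch and hold
- beaker: 100 mL glass beaker, 51 mm in diameter, 68 mm high, under the end of the discharge tube; origin: centre of its underside
- dish: white porcelain evaporating dish, 87 mm in diameter, 30 mm high; origin: centre of its underside
- dropper_a: brown dropper bottle with a white bulb, 39 mm in diameter, 114 mm high; origin: centre of its underside
- dropper_b: brown dropper bottle with a dark red bulb, 39 mm in diameter, 112 mm high; origin: centre of its underside
- tin: round green tin, 67 mm in diameter, 39 mm high; origin: centre of its underside

How it is judged:
By the outcome, as a careful person would: the job done as asked, in the order asked, and still so for the second after the job is handed in, with the robot touching nothing.
It also fails if it takes over 45 s, if anything falls off the work surface, if the arm or the gripper's body presses on something with over 40 N, if the wrist force passes 120 N, or if a joint passes its speed limit or range.

## Robot

A 7-joint arm with a two-finger parallel gripper is mounted at the origin on a cart in front of the work surface, level with it; the furniture and walls round the work are solid. World frame = base frame: x ahead of the robot, y to its left, z up, the work surface at z = 0. Lengths are in m, angles in rad, forces in N, time in s.
With the tool pointing down it reaches from about 0.4 to 0.875 m from the base axis. Payload 19.3 kg.
Tool frame: the origin (TCP) lies where the fingers leave the gripper's body, on its centre line; the fingertips stand 73 mm ahead of it and the grasp point (between the pads) lies 54 mm ahead of it; x points along the fingers, z is the direction in which the jaws open and shut, and the axes are right-handed (so a half turn about x gives the same grasp; the last joint's range is limited). The gripper opens to 85 mm and grips with 20 to 120 N. Pads are 22 mm wide; open, the fingers measure 114 mm over their backs; the gripper's body (76 mm by 85 mm) begins 54 mm behind the grasp point. The pads swing forward as they close: fully open they stand 13 mm farther back than shut.
Start: joints at [-1.331, 0.521, -0.036, 1.599, 0.021, 1.021, -0.113], TCP at [0.191, 0.595, 0.304] pointing down, gripper open.
Joint ranges: [-2.91, 2.91], [-0.3, 2.13], [-1.5, 1.42], [0.17, 2.43], [-1.26, 4.41], [0.16, 1.93], [-2.52, 2.52]. Speed limits (rad/s): [1.89, 1.89, 2.39, 2.39, 3.01, 3.01, 3.01].

## Interface

Orientations are given as a 3x3 rotation matrix whose columns are the frame's x, y, z axes.
In Python, from workcell import movep, move_l, move_j, gripper_to, wait, solve_ik, sense, get_image, camera_info, MotionError, finish_job, masks_of gives the robot as it stands. Calls block until the motion is done:
- movep(position, orientation): joint-space move of the TCP to a pose.
- move_l(position, orientation=None, vel=0.15): straight line of the TCP; orientation=None keeps the orientation; vel is the mean speed in m/s.
- move_j(angles): joint-space move.
- gripper_to(opening, effort=None): finger opening in m; effort is the grip in N (None keeps the last); returns when the fingers have stopped.
- wait(seconds).
- solve_ik(position, orientation): joint angles nearest the present ones, or None.
- sense(): the state.
- get_image(name): name is "scene" or "top" or "wrist"; returns the picture (400x640x3 uint8, red, green, blue); there is no depth.
- camera_info(name): a dict with "mtx" (3x3 intrinsics, pixels), "extrinsics" (4x4, takes a point from camera to world coordinates). Camera axes: x right, y down, z forward; pixel columns grow to the right and rows downward; lengths in m; the calibration is good to about 2 mm. The wrist camera is an equidistant fisheye: a pixel r from the principal point sees the ray r / f radians off the axis. A picture is of the moment at which its call begins: read the wrist's pose just before it. camera_info takes no time and is no camera call; for the wrist camera it gives the pose at the moment of the call.
A pose or a line that the arm cannot do raises MotionError and nothing moves.
- finish_job(): hands the job in, once; it reports no verdict.
Trained networks look in the newest picture that a camera, given by its name, has taken for a name from the list of things; names that differ only in an ending like _2 or _b are one class to them, and where a whole thing is asked for, a point or a joint stands for the part that bears it (a point fixed in the world has none). Each returns a list of dicts, best first, with "confidence" (0 to 1); they miss things now and then, are a little off and sometimes report something else, mostly with a low value. They report only what shows in the picture. A call takes as long as a camera call.
- masks_of(thing, camera): "pixels" (400x640 bool, what is visible of it) and "extent" ([centre column, centre row, width, height] in pixels, round what is visible of it).
The state is a dict: "t": time; "joint_pos": joint angles; "dq": joint speeds; "joint_torque": joint torques, N m; "ee_pos": TCP position; "ee_rot": TCP orientation; "wrist_force": force on the tool from outside, world axes, zero at the start; "torque": the same for the moment, N m; "gripper_width": finger opening in m.
Only numpy, scipy, OpenCV 4.12 (cv2) and the standard library are available. Lean on these libraries where they do the work, as an engineer would, in place of code of your own. Each camera call takes 0.05 s, during which the arm holds its last target. There are 200 camera calls.

## Working session

There is one attempt and no reset: what is moved stays moved. The work goes in short steps, each a Python script; the robot and the scene stay as the last script left them, time stands still between calls to the robot, and variables do not carry over. Pictures are saved under pics/ and viewed, about 8 in all and at most 12, crops included, and the job is handed in when it is done.

```bash
ls; mkdir -p pics; python3 - <<'E'
from workcell import *
import cv2,numpy as np
print(sense())
ims=[]
for c in("scene","top"):
    im=get_image(c); ims.append(im); i=camera_info(c); print(c,i["mtx"].round(1).tolist(),i["extrinsics"].round(3).tolist())
    for n in("dispenser","head_grip","collar_top","beaker","dropper_a","tin","dish"):
        for m in masks_of(n,c)[:2]: print(n,np.round(m["extent"],1),round(m["confidence"],2))
cv2.imwrite("pics/a.png",cv2.resize(np.vstack(ims)[:,:,::-1],(480,600),interpolation=cv2.INTER_AREA))
cv2.imwrite("pics/scene.png",ims[0][:,:,::-1]);cv2.imwrite("pics/top.png",ims[1][:,:,::-1])
print(sense()["t"])
E
```

```text
pics
{'t': 0.0, 'joint_pos': array([-1.33118362,  0.52200638, -0.03633767,  1.599995  ,  0.02122861,
        1.02109471, -0.11278536]), 'dq': array([ 1.10694526e-03,  2.35860321e-03, -9.88342411e-04, -6.32822897e-05,
        1.90793241e-04, -7.78947102e-04,  1.60074445e-03]), 'joint_torque': array([ 1.62707976e-03, -9.27103043e+01,  1.98053151e+00, -3.69931984e+01,
        1.78955850e-02,  8.23546696e-03, -3.70621012e-05]), 'ee_pos': array([0.19050379, 0.59499677, 0.30333499]), 'ee_rot': array([[-2.45411558e-04, -9.52399326e-01,  3.04853183e-01],
       [-1.09031787e-03,  3.04853265e-01,  9.52398707e-01],
       [-9.99999375e-01, -9.86572218e-05, -1.11323252e-03]]), 'wrist_force': array([-1.16747674,  0.02124528, -0.13839644]), 'torque': array([-0.00501572,  0.00170872,  0.01768069]), 'gripper_width': 0.08566064217320317}
scene [[513.3, 0.0, 328.5], [0.0, 513.3, 197.5], [0.0, 0.0, 1.0]] [[0.859, -0.291, 0.421, -0.018], [-0.512, -0.464, 0.723, -0.907], [-0.015, -0.837, -0.548, 0.844], [0.0, 0.0, 0.0, 1.0]]
dispenser [323.4 211.8  28.5  83. ] 0.82
collar_top [322.6 213.8  34.1  86.9] 0.75
beaker [335.8 257.6  23.5  34.7] 0.77
beaker [274.6 204.2  22.9  23.7] 0.58
dropper_a [285.7 170.6  13.6  33.9] 0.67
dropper_a [306.4 185.2  11.4  29.3] 0.49
tin [276.9 204.6  22.6  22.9] 0.79
dish [405.5 319.7  37.3  27.8] 0.89
top [[367.5, 0.0, 326.2], [0.0, 367.5, 194.7], [0.0, 0.0, 1.0]] [[0.022, -0.995, 0.098, 0.411], [-1.0, -0.021, 0.013, -0.008], [-0.011, -0.098, -0.995, 1.174], [0.0, 0.0, 0.0, 1.0]]
dispenser [332.4 203.4  48.   28.6] 0.62
head_grip [325.3 198.2  19.8  18.3] 0.78
collar_top [335.6 201.6  43.6  26.5] 0.73
beaker [356.1 206.4  20.1  20.1] 0.57
dropper_a [222.2 184.   19.9  17.8] 0.56
dropper_a [255.  176.2  14.4  15.7] 0.44
tin [253.9 211.9  27.2  23.5] 0.81
dish [431.6 203.2  28.   27.9] 0.81
0.8
```

```bash
python3 - <<'E'
import cv2,numpy as np
s=cv2.imread("pics/scene.png")[130:350,230:450]; t=cv2.imread("pics/top.png")[120:280,190:470]
s=cv2.resize(s,None,fx=2,fy=2,interpolation=3);t=cv2.resize(t,None,fx=1.25,fy=1.25,interpolation=3)
t=cv2.imread("pics/top.png")[160:240,200:460]; t=cv2.resize(t,None,fx=3,fy=3,interpolation=3)
s=cv2.imread("pics/scene.png")[140:340,220:480]; s=cv2.resize(s,None,fx=1.7,fy=1.7,interpolation=3)
W=np.zeros((s.shape[0]+t.shape[0],780,3),np.uint8);W[:s.shape[0],:s.shape[1]]=s;W[s.shape[0]:]=t
cv2.imwrite("pics/b.png",W);print(W.shape)
E
```

```text
(580, 780, 3)
```

View pics/b.png

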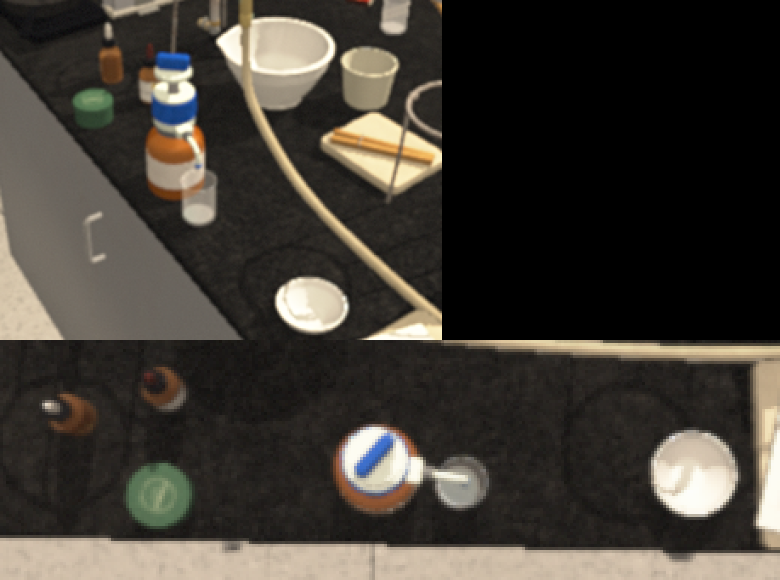

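View pics/a.png

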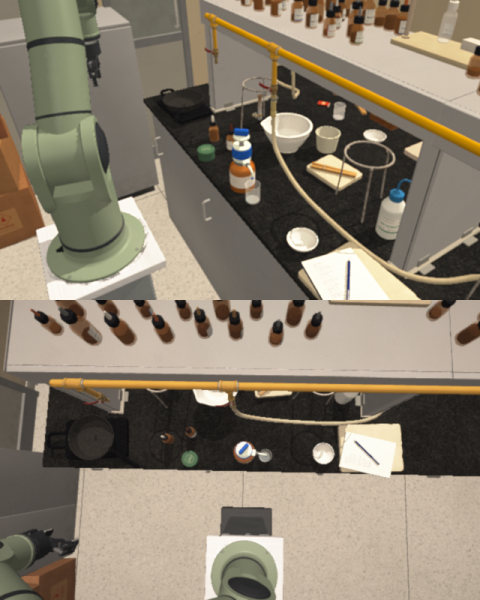

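```bash
cat > h.py <<'E'
from workcell import *
import cv2,numpy as np
def ray(cam,px,info=None):
    i=info or camera_info(cam);K=i["mtx"];E=i["extrinsics"]
    v=np.array([(px[0]-K[0,2])/K[0,0],(px[1]-K[1,2])/K[1,1]])
    if cam=="wrist":
        th=np.linalg.norm(v);v=v/max(th,1e-9)*np.sin(th);d=np.array([*v,np.cos(th)])
    else:d=np.array([*v,1])
    d=E[:3,:3]@d; return E[:3,3],d/np.linalg.norm(d)
def onz(cam,px,z,info=None):
    o,d=ray(cam,px,info);return o+d*(z-o[2])/d[2]
def blue(im):
    h=cv2.cvtColor(im,cv2.COLOR_RGB2HSV);return ((h[...,0]>100)&(h[...,0]<128)&(h[...,1]>150)&(h[...,2]>60)).astype(np.uint8)
def R(phi): # tool down, jaw axis z at angle phi
    x=np.array([0,0,-1.]);z=np.array([np.cos(phi),np.sin(phi),0]);return np.c_[x,np.cross(z,x),z]
E
python3 - <<'E'
from h import *
t=cv2.imread("pics/top.png")[:,:,::-1].copy()
m=blue(t);n,l,s,c=cv2.connectedComponentsWithStats(m)
for k in range(1,n):
    if s[k,4]>15: print(s[k],c[k])
k=[k for k in range(1,n) if s[k,4]>15 and abs(c[k]-[325,198]).max()<5][0]
P=np.array([onz("top",(u,v),.2275)[:2] for v,u in np.argwhere(l==k)])
ce=P.mean(0);w,V=np.linalg.eigh(np.cov(P.T));a=np.arctan2(V[1,1],V[0,1]);print("wing",ce,np.degrees(a),np.sqrt(w*12))
s=cv2.imread("pics/scene.png")[:,:,::-1].copy();m=blue(s);n,l,st,c=cv2.connectedComponentsWithStats(m)
for k in range(1,n):
    if st[k,4]>15 and abs(c[k,0]-323)<25: print(st[k],c[k],onz("scene",c[k],.2155),onz("scene",c[k],.148))
# pipe: plane from top, rays of scene
o,d1=ray("top",(66,111));_,d2=ray("top",(640,118));nn=np.cross(d1,d2)
for f in np.linspace(0.1,1,5):
    oo,d=ray("scene",(276+364*f,20+187*f));print("pipe",(oo+d*(nn@(o-oo))/(nn@d)).round(3))
for b in(0,np.pi):
  for dz in (.12,0):
    q=solve_ik([ce[0],ce[1],.275+dz],R(a+np.pi/2+b));print(b,None if q is None else np.round(q,2))
E
```

```text
[319 192  11  13  51] [324.25490196 198.05882353]
wing [0.4951965  0.00965618] 141.23706030694672 [0.00868666 0.03959774]
[312 170  20  11 177] [321.48587571 175.05649718] [0.50138625 0.01656442 0.2155    ] [0.55717506 0.11568729 0.148     ]
[309 196  27  17 261] [322.31034483 205.43295019] [ 0.43769781 -0.09676241  0.2155    ] [ 0.48664763 -0.00980879  0.148     ]
pipe [0.644 0.301 0.45 ]
pipe [ 0.648 -0.056  0.443]
pipe [ 0.651 -0.301  0.439]
pipe [ 0.653 -0.48   0.436]
pipe [ 0.655 -0.617  0.433]
0 [-1.02  0.46  1.25  1.85 -0.47  1.18 -1.86]
0 [-0.94  0.71  1.23  2.   -0.79  1.03 -1.57]
3.141592653589793 [-0.55  0.24  0.5   1.83 -0.13  1.1   0.89]
3.141592653589793 [-0.43  0.38  0.37  1.98 -0.18  0.82  0.94]
```

```bash
python3 - <<'E'
from h import *
ce=np.array([.4975,.0105]);phi=np.radians(51.2)
q=solve_ik([*ce,.37],R(phi));print(np.round(q,2))
t=sense()["t"]
move_j(q);s=sense();print(s["t"]-t,s["ee_pos"],s["wrist_force"])
info=camera_info("wrist");im=get_image("wrist");top=get_image("top")
np.savez("w1.npz",mtx=info["mtx"],extrinsics=info["extrinsics"],im=im)
print(info["mtx"].round(1).tolist(),info["extrinsics"].round(3).tolist())
m=masks_of("head_grip","wrist");print([(x["extent"],x["confidence"]) for x in m])
cv2.imwrite("pics/w1.png",im[:,:,::-1])
E
```

```text
[-0.53  0.27  0.48  1.86 -0.14  1.05  0.9 ]
2.3583 [0.497586   0.01133679 0.36984578] [ 0.07271851  0.42250415 -0.6630982 ]
[[309.7, 0.0, 321.5], [0.0, 309.7, 198.5], [0.0, 0.0, 1.0]] [[0.626, 0.749, 0.217, 0.443], [0.78, -0.601, -0.174, 0.056], [0.0, 0.278, -0.96, 0.44], [0.0, 0.0, 0.0, 1.0]]
[([317.3, 203.4, 62.0, 65.8], 0.87)]
```

View pics/w1.png

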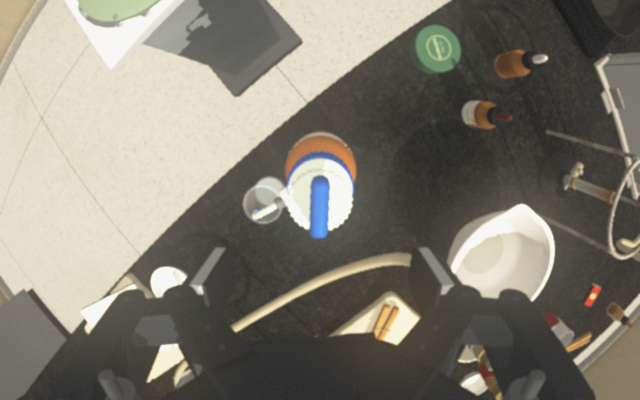

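```bash
cat >> h.py <<'E'
from scipy.optimize import minimize
def proj(cam,P,info):
    K=info["mtx"];E=info["extrinsics"];p=(P-E[:3,3])@E[:3,:3]
    if cam=="wrist":
        r=np.linalg.norm(p[:,:2],axis=1,keepdims=True);v=p[:,:2]/np.maximum(r,1e-9)*np.arctan2(r,p[:,2:])
    else: v=p[:,:2]/p[:,2:]
    return v*[K[0,0],K[1,1]]+K[:2,2]
def fit(views,x0,top=.2275,bot=.2035):
    # views: (cam,info,mask of wing); fits x,y,theta by soft silhouette
    def cost(p):
        c=0;ct,sn=np.cos(p[2]),np.sin(p[2]);G=[]
        for z in(top,bot):
            for a,b in((1,1),(1,-1),(-1,-1),(-1,1)):
                u=.023*a;v=.007*b;G.append([p[0]+u*ct-v*sn,p[1]+u*sn+v*ct,z])
        for cam,info,m in views:
            hull=cv2.convexHull(proj(cam,np.array(G),info).astype(np.float32))
            S=16;img=np.zeros(m.shape,np.uint8)
            cv2.fillPoly(img,[np.round(hull*S).astype(np.int32)],255,cv2.LINE_AA,4)
            c+=np.abs(img/255.-m).sum()/m.sum()
        return c
    best=None
    for d in(.004,.002):
        r=minimize(cost,x0,method="Nelder-Mead",options=dict(initial_simplex=np.array(x0)+np.array([[0,0,0],[d,0,0],[0,d,0],[0,0,.1]]),xatol=1e-5,fatol=1e-5));x0=r.x
    return r.x,r.fun
def comp(m,near,rad=12):
    n,l,s,c=cv2.connectedComponentsWithStats(m);k=[k for k in range(1,n) if s[k,4]>15 and np.abs(c[k]-near).max()<rad]
    k=max(k,key=lambda k:s[k,4]);return (l==k).astype(float),s[k]
E
python3 - <<'E'
from h import *
d=np.load("w1.npz");im=d["im"];info=dict(mtx=d["mtx"],extrinsics=d["extrinsics"])
mw,s=comp(blue(im),(320,207));print(s)
t=cv2.imread("pics/top.png")[:,:,::-1].copy();mt,s=comp(blue(t),(325,198),6);print(s)
sc=cv2.imread("pics/scene.png")[:,:,::-1].copy();ms,s=comp(blue(sc),(321,175),6);print(s)
V=[("wrist",info,mw),("top",camera_info("top"),mt),("scene",camera_info("scene"),ms)]
x0=[.4975,.0105,np.radians(141)]
for v in([V[0]],[V[1]],[V[2]],V):
    x,f=fit(v,x0);print(x[:2].round(4),np.degrees(x[2]).round(1),round(f,3))
s=sense();print(s["ee_pos"],np.degrees(np.arctan2(s["ee_rot"][1,2],s["ee_rot"][0,2])),s["t"])
E
```

```text
Traceback (most recent call last):
  File "h.py", line 42, in comp
    k=max(k,key=lambda k:s[k,4]);return (l==k).astype(float),s[k]
ValueError: max() iterable argument is empty
```

```bash
cat > f1.py <<'E'
from h import *
d=np.load("w1.npz");im=d["im"];info=dict(mtx=d["mtx"],extrinsics=d["extrinsics"])
h=cv2.cvtColor(im,cv2.COLOR_RGB2HSV);print(im[207,320],h[207,320],h[185,320],h[230,320])
n,l,s,c=cv2.connectedComponentsWithStats(blue(im));print([(s[k],c[k].round()) for k in range(1,n) if s[k,4]>30])
mw,s=comp(blue(im),(320,207),25);print(s)
t=cv2.imread("pics/top.png")[:,:,::-1].copy();mt,s=comp(blue(t),(325,198),6);print(s)
sc=cv2.imread("pics/scene.png")[:,:,::-1].copy();ms,s=comp(blue(sc),(321,175),6);print(s)
V=[("wrist",info,mw),("top",camera_info("top"),mt),("scene",camera_info("scene"),ms)]
x0=[.4975,.0105,np.radians(141)]
for v in([V[0]],[V[1]],[V[2]],V):
    x,f=fit(v,x0);print(x[:2].round(4),np.degrees(x[2]).round(1),round(f,3))
s=sense();print(s["ee_pos"],np.degrees(np.arctan2(s["ee_rot"][1,2],s["ee_rot"][0,2])),s["t"])
E
python3 f1.py
```

```text
[101 158 240] [108 148 240] [109 147 224] [107 148 243]
[(array([313, 212,  14,  26, 108], dtype=int32), array([321., 229.]))]
[313 212  14  26 108]
[319 192  11  13  51]
[312 170  20  11 177]
[ 0.5226 -0.0102] 141.5 10.955
[0.4982 0.0116] 139.6 1.589
[0.4998 0.0127] 142.8 0.467
[0.498  0.0097] 144.6 13.991
[0.49756399 0.01105658 0.36988999] 51.254130978414636 3.3083
```

```bash
sed -i 's/>150)/>100)/; s/h\[...,2\]>60/h[...,2]>110/' h.py; python3 f1.py
```

```text
[101 158 240] [108 148 240] [109 147 224] [107 148 243]
[(array([292, 153,  60,  27, 208], dtype=int32), array([321., 160.])), (array([310, 178,  19,  61, 983], dtype=int32), array([319., 208.]))]
[310 178  19  61 983]
[319 192  12  13  66]
[312 171  20  10 174]
[0.5002 0.0073] 137.9 0.408
[0.497  0.0103] 140.0 0.992
[0.4986 0.013 ] 143.4 0.489
[0.4982 0.0105] 137.9 1.958
[0.49756399 0.01105658 0.36988999] 51.254130978414636 3.3083
```

```bash
cat > ov.py <<'E'
from h import *
def overlay(cam,info,im,x,y,th,fn,dz=0,box=70,sc=4,near=None):
    c=proj(cam,np.array([[x,y,.2155-dz]]),info)[0]
    u0,v0=(np.array(near if near else c)-box).astype(int)
    I=cv2.resize(im[max(v0,0):v0+2*box,max(u0,0):u0+2*box,::-1],None,fx=sc,fy=sc,interpolation=3)
    o=np.array([max(u0,0),max(v0,0)])
    def poly(P,col):
        cv2.polylines(I,[np.round(((proj(cam,np.array(P),info)-o+.5)*sc)*16).astype(np.int32)],True,col,1,cv2.LINE_AA,4)
    ct,sn=np.cos(th),np.sin(th)
    for z,col in((.2275,(0,0,255)),(.2035,(0,255,255))):
        poly([[x+a*.023*ct-b*.007*sn,y+a*.023*sn+b*.007*ct,z-dz] for a,b in((1,1),(1,-1),(-1,-1),(-1,1))],col)
    for z,r,col in((.2035-dz,.0255,(0,255,0)),(.168,.031,(255,0,255)),(0,.043,(255,255,0))):
        poly([[x+r*np.cos(t),y+r*np.sin(t),z] for t in np.linspace(0,6.28,60)],col)
    cv2.imwrite(fn,I)
    return I
if __name__=="__main__":
    d=np.load("w1.npz");info=dict(mtx=d["mtx"],extrinsics=d["extrinsics"])
    overlay("wrist",info,d["im"],.4982,.0105,np.radians(140),"pics/ov1.png")
E
python3 ov.py
```

```text
(no output)
```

View pics/ov1.png

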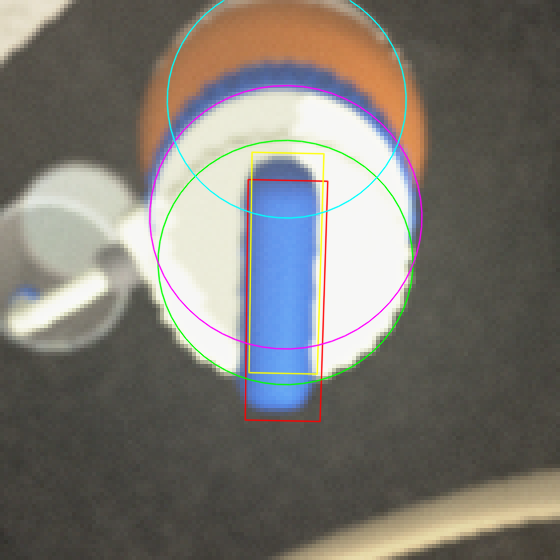

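```bash
python3 - <<'E'
from h import *
phi=np.radians(50.8)
move_l([.4970,.0105,.279],R(phi),vel=.12)
gripper_to(.032,30)
s=sense();print(s["t"],s["ee_pos"],s["wrist_force"],s["gripper_width"],s["joint_pos"].round(3))
info=camera_info("wrist");im=get_image("wrist")
np.savez("w2.npz",mtx=info["mtx"],extrinsics=info["extrinsics"],im=im)
cv2.imwrite("pics/w2.png",cv2.resize(im[150:330,220:420,::-1],None,fx=3,fy=3,interpolation=3))
E
```

```text
4.775 [0.49699987 0.01051121 0.27904855] [-0.23762341 -0.11449468 -0.23935512] 0.03190349866656678 [-0.482  0.382  0.442  1.974 -0.217  0.831  0.966]
```

View pics/w2.png

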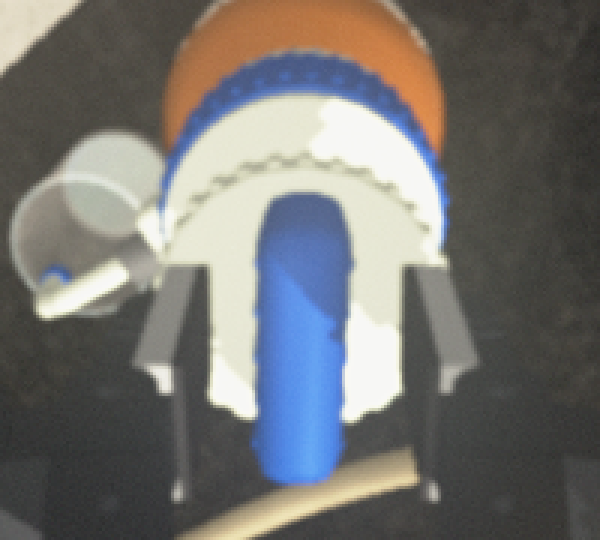

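```bash
python3 - <<'E'
from h import *
d=np.load("w2.npz");info=dict(mtx=d["mtx"],extrinsics=d["extrinsics"])
th=np.radians(140.8);u=np.array([np.cos(th),np.sin(th)]);c=np.array([.497,.0105])
for sgn in(1,-1):
    for z in(.2275,.2035): print(sgn,z,((proj("wrist",np.array([[*(c+sgn*.023*u),z]]),info)[0]-[220,150])*3).round(1))
print(camera_info("wrist")["extrinsics"][:2,:3].round(2))
E
```

```text
1 0.2275 [302.3 228.2]
1 0.2035 [302.6 175.4]
-1 0.2275 [302.7 491.4]
-1 0.2035 [302.9 412.8]
[[ 0.63  0.74  0.22]
 [ 0.77 -0.61 -0.18]]
```

```bash
python3 - <<'E'
from h import *
gripper_to(.005,40)
s=sense();print(s["t"],s["ee_pos"].round(4),s["wrist_force"].round(1),s["torque"].round(2),s["gripper_width"])
p=np.array([.497,.0105,.279])
for dz in (.004,.006,.007,.008,.009,.010,.011,.012):
    move_l([p[0],p[1],p[2]-dz],vel=.03)
    s=sense();print(dz,round(s["t"],2),s["ee_pos"].round(4),s["wrist_force"].round(1),s["torque"].round(2))
    if s["wrist_force"][2]>14: break
E
```

```text
5.1167 [0.497  0.0103 0.2791] [-1.8 -1.7  2.1] [-0.53  0.31 -0.01] 0.013110390378990313
0.004 5.4 [0.497  0.0103 0.2749] [-0.9 -2.4  3.8] [-0.7   0.41 -0.05]
0.006 5.65 [0.497  0.0104 0.273 ] [-2.  -2.8  4.5] [-0.81  0.43  0.02]
0.007 5.9 [0.497  0.0104 0.2721] [-1.  -2.6  5.7] [-0.8   0.44  0.01]
0.008 6.15 [0.4971 0.0104 0.2712] [-2.5 -3.2  5.8] [-0.72  0.48  0.01]
0.009 6.4 [0.4974 0.0104 0.271 ] [-5.5 -3.4 22.3] [-0.87  1.42 -0.06]
```

```bash
cat > rot.py <<'E'
from h import *
p=np.array([.497,.0105,.279]);p[:2]-=.0003*np.array([.63,.78])
def st(tag):
    s=sense();print(tag,round(s["t"],2),s["ee_pos"].round(4),s["wrist_force"].round(1),s["torque"].round(2),"q7",round(s["joint_pos"][6],3),flush=True);return s
E
python3 - <<'E'
from rot import *
move_l([p[0],p[1],p[2]-.0086],vel=.03);s=st("start")
q0=s["joint_pos"].copy()
q=solve_ik(s["ee_pos"],R(np.radians(50.8-10)));print("cw 10deg dq",(q-q0).round(3))
q=q0.copy()
from math import radians
for k in range(1,23):
    q[6]-=radians(6);move_j(q);s=st(-6*k)
    f=s["wrist_force"][2]
    if abs(s["torque"][2])>1 or f>35: print("stop");break
    if f<8.2:
        e=s["ee_pos"];move_l([p[0],p[1],p[2]-.011],vel=.03);s=st("probe")
        if s["wrist_force"][2]<12: print("IN");break
        move_l([p[0],p[1],p[2]-.0086],vel=.03);q=sense()["joint_pos"].copy()
E
```

```text
start 6.65 [0.4971 0.0102 0.271 ] [-3.3 -2.3 15.3] [-0.74  0.93 -0.04] q7 0.974
cw 10deg dq [-0.033  0.007  0.045  0.001 -0.025  0.004 -0.149]
-6 6.9 [0.497  0.0102 0.2712] [-2.  -3.7  5.3] [-0.6   0.64  0.02] q7 0.868
probe 7.15 [0.4978 0.0102 0.2697] [-6.7 -2.4 35.3] [-0.65  1.56 -0.12] q7 0.872
-12 7.65 [0.4974 0.0103 0.2711] [-1.5 -2.5  5.5] [-0.66  0.15  0.02] q7 0.764
probe 7.9 [0.4976 0.0102 0.2693] [-5.1 -3.1 27.9] [-0.74  1.22 -0.02] q7 0.767
-18 8.4 [0.4973 0.0103 0.271 ] [-1.5 -2.9  5.4] [-0.7   0.15 -0.04] q7 0.66
probe 8.65 [0.4972 0.0101 0.269 ] [-5.4 -3.  27.3] [-1.01  1.51  0.03] q7 0.664
-24 9.15 [0.4969 0.0101 0.2707] [-1.6 -3.1  4.9] [-0.92  0.39 -0.  ] q7 0.557
probe 9.4 [0.497  0.0102 0.268 ] [-0.5 -3.   3.6] [-0.91 -0.02 -0.12] q7 0.56
IN
```

```bash
python3 - <<'E'
from rot import *
for dz in (.013,.015,.017,.019,.021,.023,.0245,.0255):
    move_l([p[0],p[1],p[2]-dz],vel=.03);s=st(dz)
    if s["wrist_force"][2]>22: break
E
```

```text
0.013 9.65 [0.497  0.0102 0.2661] [ 0.7 -2.6  4. ] [-0.91 -0.13 -0.12] q7 0.561
0.015 9.9 [0.497  0.0102 0.2641] [-0.2 -3.2  6.1] [-0.88 -0.14 -0.16] q7 0.563
0.017 10.15 [0.497  0.0102 0.2622] [ 0.8 -2.9  5.7] [-0.85 -0.14 -0.15] q7 0.565
0.019 10.4 [0.497  0.0102 0.2602] [ 0.1 -2.8  6.3] [-0.93 -0.05 -0.09] q7 0.566
0.021 10.65 [0.4971 0.0102 0.2582] [-0.5 -2.9  8. ] [-0.92  0.01 -0.09] q7 0.568
0.023 10.9 [0.4971 0.0102 0.2563] [ 0.4 -2.9  9.2] [-0.9   0.15 -0.02] q7 0.57
0.0245 11.15 [0.4971 0.0102 0.2548] [ 0.1 -2.7  9.1] [-0.9   0.12 -0.07] q7 0.571
0.0255 11.4 [0.4971 0.0102 0.2538] [-1.6 -3.5 10.4] [-0.96  0.2  -0.04] q7 0.572
```

```bash
python3 - <<'E'
from rot import *
for dz in (.0262,.0268,.0274,.028):
    move_l([p[0],p[1],p[2]-dz],vel=.03);s=st(dz)
    if s["wrist_force"][2]>20: break
q=s["joint_pos"].copy();a=0
while a<80:
    d=6 if a<42 else 3
    a+=d;q[6]-=np.radians(d);move_j(q);s=st(-a)
    if abs(s["torque"][2])>.3 : print("stop");break
    if s["wrist_force"][2]>50: print("force");break
E
```

```text
0.0262 11.65 [0.4971 0.0102 0.2532] [-0.3 -3.2 11.1] [-0.94  0.22 -0.04] q7 0.573
0.0268 11.9 [0.4972 0.0102 0.2528] [-2.2 -3.8 18.2] [-0.95  0.58 -0.1 ] q7 0.573
0.0274 12.15 [0.4974 0.0101 0.2527] [-4.9 -3.3 28.5] [-0.94  1.22 -0.07] q7 0.574
-6 12.4 [0.4973 0.0101 0.2531] [-3.3 -3.6 11.2] [-0.91  0.81 -0.04] q7 0.469
-12 12.65 [0.4973 0.0101 0.253 ] [-3.2 -2.3 11.4] [-0.89  0.8   0.01] q7 0.364
-18 12.9 [0.4972 0.0101 0.253 ] [-2.5 -2.1 10.6] [-1.04  0.87 -0.05] q7 0.259
-24 13.15 [0.4973 0.0101 0.253 ] [-3.5 -2.8 11.2] [-0.99  0.86  0.01] q7 0.155
-30 13.4 [0.4972 0.01   0.2529] [-3.1 -3.  10.9] [-0.98  0.9  -0.04] q7 0.05
-36 13.65 [0.4972 0.01   0.253 ] [-4.2 -3.5 11. ] [-1.02  0.93  0.01] q7 -0.055
-42 13.9 [0.4972 0.01   0.2529] [-3.5 -3.5 11.8] [-1.01  0.98  0.05] q7 -0.16
-45 14.15 [0.4972 0.01   0.253 ] [-3.5 -2.9 11.2] [-1.05  0.91 -0.03] q7 -0.211
-48 14.4 [0.4972 0.01   0.2529] [-3.2 -4.1 11. ] [-1.06  0.93 -0.05] q7 -0.264
-51 14.65 [0.4972 0.01   0.2529] [-3.2 -3.4 11.1] [-1.1   0.95 -0.  ] q7 -0.316
-54 14.9 [0.4972 0.01   0.253 ] [-3.1 -3.1 11.7] [-1.05  0.98 -0.04] q7 -0.369
-57 15.15 [0.4972 0.01   0.2529] [-3.2 -3.  10.7] [-1.09  0.91 -0.02] q7 -0.421
-60 15.4 [0.4972 0.01   0.2529] [-3.4 -4.1 12.2] [-1.11  1.01  0.02] q7 -0.473
-63 15.65 [0.4972 0.01   0.253 ] [-2.5 -4.2 10.7] [-1.13  0.99 -0.05] q7 -0.526
-66 15.9 [0.4972 0.01   0.2529] [-3.3 -3.8 11.3] [-1.19  1.   -0.04] q7 -0.578
-69 16.15 [0.4972 0.0101 0.2529] [-3.2 -2.6 10.6] [-1.    0.93 -0.04] q7 -0.63
-72 16.4 [0.4974 0.0103 0.2529] [-1.8 -2.7  9.7] [-0.73  0.67  0.09] q7 -0.683
-75 16.65 [0.4975 0.0104 0.253 ] [-2.6 -1.   8.7] [-0.58  0.5   0.06] q7 -0.735
-78 16.9 [0.4975 0.0104 0.253 ] [-1.4 -1.3 10.2] [-0.41  0.48  0.05] q7 -0.787
-81 17.15 [0.4976 0.0105 0.253 ] [-0.6 -0.8 10.2] [-0.4   0.38  0.01] q7 -0.84
```

```bash
python3 - <<'E'
from h import *
info=camera_info("wrist");im=get_image("wrist");sc=get_image("scene");tp=get_image("top")
cv2.imwrite("pics/w3raw.png",im[:,:,::-1]);cv2.imwrite("pics/s3.png",sc[:,:,::-1])
a=cv2.resize(im[110:330,190:430,::-1],None,fx=2,fy=2,interpolation=3)
b=cv2.resize(sc[150:290,260:380,::-1],(377,440),interpolation=3) 
cv2.imwrite("pics/w3.png",np.hstack([a,b[:, :320]]))
E
```

```text
(no output)
```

View pics/w3.png

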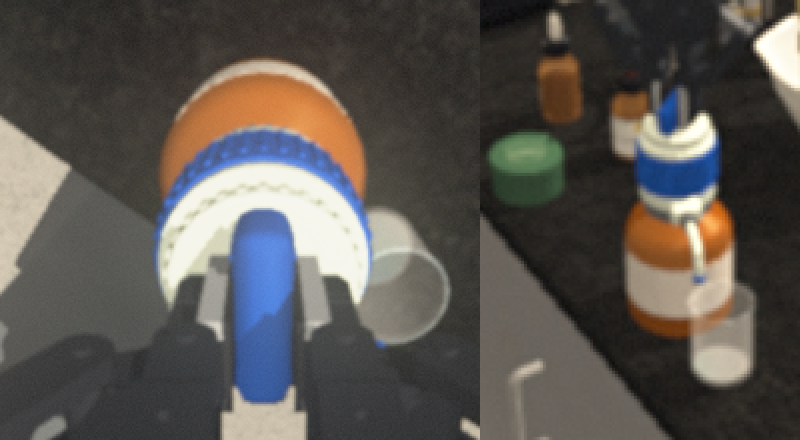

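```bash
python3 - <<'E'
from rot import *
x,y,z=sense()["ee_pos"]
for u in (.002,.0035,.0045,.005,.0055,.006):
    move_l([x,y,.2525+u],vel=.03);s=st(u)
    if s["wrist_force"][2]<0: break
E
```

```text
0.002 17.55 [0.4977 0.0106 0.2548] [-2.3 -2.7 11.4] [-0.77  0.69  0.06] q7 -0.841
0.0035 17.8 [0.4977 0.0106 0.2563] [-1.2 -2.9 11.9] [-0.77  0.63  0.08] q7 -0.843
0.0045 18.05 [0.4977 0.0106 0.2573] [-1.7 -2.2 10.4] [-0.73  0.62  0.03] q7 -0.844
0.005 18.3 [0.4977 0.0106 0.2578] [-0.8 -2.7 10.1] [-0.75  0.59  0.03] q7 -0.844
0.0055 18.55 [0.4977 0.0106 0.2582] [-0.8 -2.1  9.5] [-0.75  0.53  0.05] q7 -0.845
0.006 18.8 [0.4976 0.0106 0.2585] [-0.1 -1.9  5.6] [-0.7   0.3   0.06] q7 -0.845
```

```bash
python3 - <<'E'
from h import *
c=np.array([.497,.0105])
for f in("scene.png","s3.png"):
    im=cv2.imread("pics/"+f).astype(int);b,g,r=im[...,0],im[...,1],im[...,2]
    w=np.clip(b-r-15,0,None)*(b-g>5);w=w[228:250,318:345];i=np.argwhere(w>0)
    tip=np.array([(w.sum(0)*np.arange(w.shape[1])).sum(),(w.sum(1)*np.arange(w.shape[0])).sum()])/w.sum()+[318,228]
    print(f,tip,len(i))
    for z in(.08,.09,.1,.11):
        P=onz("scene",tip,z)[:2]-c;print(z,np.linalg.norm(P).round(4),np.degrees(np.arctan2(P[1],P[0])).round(1))
for z in(.08,.1):
    P=onz("top",(355.7,206),z)[:2]-c;print("top",z,np.linalg.norm(P).round(4),np.degrees(np.arctan2(P[1],P[0])).round(1))
E
```

```text
scene.png [336.16030534 237.35877863] 6
0.08 0.0702 -91.7
0.09 0.0817 -96.2
0.1 0.0936 -99.6
0.11 0.1058 -102.1
s3.png [329.33898305 238.38983051] 7
0.08 0.0674 -105.7
0.09 0.08 -108.1
0.1 0.0926 -109.7
0.11 0.1054 -111.0
top 0.08 0.0929 -96.5
top 0.1 0.0918 -97.4
```

```bash
cat >> rot.py <<'E'
def tip(im):
    im=im.astype(int);r,g,b=im[...,0],im[...,1],im[...,2]
    w=(np.clip(b-r-15,0,None)*(b-g>5))[228:250,318:345]
    return (np.array([(w.sum(0)*np.arange(w.shape[1])).sum(),(w.sum(1)*np.arange(w.shape[0])).sum()])/max(w.sum(),1)+[318,228]).round(2)
E
python3 - <<'E'
from rot import *
x,y,z=sense()["ee_pos"]
move_l([x,y,.2586],vel=.03);s=st("z")
q=s["joint_pos"].copy();a=0
for d in(6,3,3,3,3,2,2,2,2,2):
    a+=d;q[6]+=np.radians(d);move_j(q);s=st(a)
    tp=tip(get_image("scene"));print(tp)
    if abs(s["torque"][2])>.5 or tp[0]>335.6: break
E
```

```text
z 19.05 [0.4976 0.0107 0.2586] [ 1.  -2.6  3.9] [-0.83  0.22  0.09] q7 -0.846
6 19.3 [0.4976 0.0107 0.2586] [-0.4 -2.   3.4] [-0.8   0.17  0.05] q7 -0.743
[329.32 238.39]
9 19.6 [0.4976 0.0106 0.2586] [ 0.4 -2.1  4. ] [-0.83  0.17  0.01] q7 -0.692
[329.34 238.4 ]
12 19.9 [0.4976 0.0107 0.2586] [-0.2 -3.4  3.6] [-0.81  0.13  0.09] q7 -0.639
[329.34 238.39]
15 20.2 [0.4976 0.0107 0.2586] [ 0.1 -1.8  2.2] [-0.5   0.06  0.05] q7 -0.586
[329.88 238.3 ]
18 20.5 [0.4976 0.0108 0.2586] [-0.  -0.1  2.4] [-0.28  0.2  -0.02] q7 -0.534
[331.78 237.82]
20 20.8 [0.4975 0.0108 0.2586] [-1.2 -0.   3.4] [-0.15  0.38 -0.09] q7 -0.498
[332.64 237.61]
22 21.1 [0.4975 0.0107 0.2585] [-2.   0.9  4.4] [-0.1   0.48 -0.03] q7 -0.463
[333.82 237.45]
24 21.4 [0.4976 0.0106 0.2586] [-2.   0.5  4.2] [-0.11  0.43 -0.1 ] q7 -0.428
[334.96 237.41]
26 21.7 [0.4976 0.0106 0.2586] [ 0.8 -0.9  2.5] [-0.21  0.35 -0.07] q7 -0.393
[336.03 236.82]
```

```bash
python3 - <<'E'
from rot import *
x,y,z=sense()["ee_pos"]
move_l([x,y,.2582],vel=.03);s=st("z");t0=tip(get_image("scene"));print(t0)
q=s["joint_pos"].copy();a=0
for d in(5,3,2,1.5,1,1,1,1,1):
    a+=d;q[6]-=np.radians(d);move_j(q);s=st(-a)
    tp=tip(get_image("scene"));print(tp)
    if tp[0]<t0[0]-.3: break
E
```

```text
z 22.0 [0.4977 0.0106 0.2584] [-1.4 -0.8  9.8] [-0.21  0.85 -0.1 ] q7 -0.393
[335.92 236.95]
-5 22.3 [0.4976 0.0106 0.2585] [-2.4  0.2  5.8] [-0.25  0.78 -0.08] q7 -0.48
[335.89 236.94]
-8 22.6 [0.4976 0.0106 0.2585] [-2.3 -0.1  6.9] [-0.25  0.75 -0.04] q7 -0.532
[335.92 236.94]
-10 22.9 [0.4976 0.0106 0.2585] [-2.7 -0.1  6.7] [-0.21  0.77 -0.02] q7 -0.566
[335.95 236.96]
-11.5 23.2 [0.4976 0.0106 0.2585] [-3.  -0.5  6.6] [-0.18  0.79 -0.01] q7 -0.592
[335.92 236.97]
-12.5 23.5 [0.4977 0.0106 0.2585] [-2.5  0.4  6.3] [-0.2   0.79 -0.06] q7 -0.61
[335.9  236.95]
-13.5 23.8 [0.4976 0.0106 0.2585] [-3.4 -0.6  7.5] [-0.19  0.75 -0.05] q7 -0.627
[335.91 236.95]
-14.5 24.1 [0.4976 0.0106 0.2585] [-3.1  0.3  6.4] [-0.28  0.76 -0.02] q7 -0.645
[335.97 236.98]
-15.5 24.4 [0.4977 0.0106 0.2585] [-3.5  0.6  6.5] [-0.28  0.65  0.06] q7 -0.662
[335.62 237.21]
-16.5 24.7 [0.4978 0.0106 0.2585] [-2.6 -0.2  5.8] [-0.22  0.48  0.05] q7 -0.68
[335.18 237.27]
```

```bash
python3 - <<'E'
from rot import *
x,y,z=sense()["ee_pos"]
move_l([x,y,.2587],vel=.03);st("z")
gripper_to(.045);st("open")
move_l([x,y,.37],vel=.12);st("up")
print(tip(get_image("scene")))
info=camera_info("wrist");im=get_image("wrist");sc=get_image("scene")
np.savez("w4.npz",mtx=info["mtx"],extrinsics=info["extrinsics"],im=im)
from ov import overlay
th=np.radians(50.8+90)+(-.68-.966)
A=overlay("wrist",info,im,.4975,.0107,th,"pics/o4.png",dz=.019,box=60,sc=4)
B=cv2.resize(sc[150:290,265:365,::-1],(320,448),interpolation=3)
C=np.zeros((480,800,3),np.uint8);C[:,:480]=A[:480,:480];C[:448,480:]=B
cv2.imwrite("pics/o4.png",C)
mw,s4=comp(blue(im),(320,207),40);print(s4)
for dz in(0,.019,.0215,.0245):
    xx,f=fit([("wrist",info,mw)],[.4975,.0107,th],.2275-dz,.2035-dz);print(dz,xx.round(4),round(f,3))
E
```

```text
z 25.0 [0.4978 0.0106 0.2586] [-0.6  0.1  1.1] [-0.28  0.24  0.12] q7 -0.68
open 25.41 [0.4978 0.0106 0.2587] [-0.1 -0.4  0.2] [-0.03  0.01 -0.05] q7 -0.681
up 26.48 [0.4976 0.0106 0.3694] [-0.4 -0.5  0. ] [-0.04 -0.03 -0.01] q7 -0.768
[335.18 237.29]
[314 172  17  57 832]
0 [0.4997 0.0118 0.8122] 0.698
0.019 [0.4993 0.0108 0.7963] 0.458
0.0215 [0.4991 0.0107 0.7921] 0.425
0.0245 [0.4982 0.0098 0.7828] 0.382
```

View pics/o4.png

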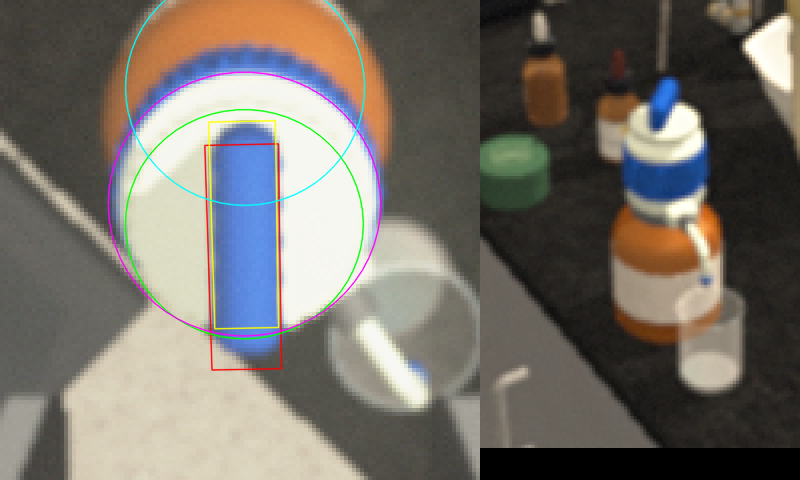

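```bash
python3 - <<'E'
from workcell import *
print(sense()["t"]);print(finish_job())
E
```

```text
26.6333
the job is handed in; nothing more can be done
None
```

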